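# Load the exhaust filter drawer and hold its locking plate down

### The job

Slide the grey filter drawer, with the beige filter lying in it, fully home into the white exhaust housing. Then lift the blue locking plate out of its wooden stand, pass it straight down through the slot in the housing's roof and press it against the spring underneath until its shoulders sit on the roof. Finish still gripping it and holding it down there, so that I can do up the clips, and leave the other things on the bench where they are.

Things in the scene. Friction and masses are not known exactly. Their poses are not given: they have to be found in the camera images.
- housing: white plastic exhaust filter housing, fixed (place and yaw vary), 118 long (its x) x 107 wide x 52 high. Origin: on the bench, middle of the 110 mm long tunnel. Open mouth towards its -x; closed back wall, inner face at x = +55. Roof 46 to 52 mm above the bench, see-through over the front part. A steel and orange clip on each side wall outside; a short duct stub at the back
- mouth (a point): middle of the housing's mouth on the bench, 55 mm from the housing's origin towards its -x. The opening is 95 wide, 46 high and has no floor: the drawer slides on the bench. Two low white guides (18 high) beside it flare outwards by about 10 mm, reaching 18 mm out in front
- slot (a point): centre of the slot at the roof's upper face, 41 mm from the housing's origin towards its +x, 52 mm above the bench. The slot is 14 mm wide (along the housing's x) and 54 mm long (along its y), 2 mm clearance on every side of the plate's blade, and goes through the 6 mm thick roof
- drawer: loose grey plastic tray, 110 long (its x) x 90 wide x 40 high, 4 mm walls, about 0.35 kg. Origin: centre of its underside. It goes in with its +x end first; fully home, this end touches the housing's back wall and the origins and axes of drawer and housing coincide (2.5 mm play each side). The filter lies in its front bay (78 x 82 mm); an orange grip fin stands before its -x end
- drawer_grip (a point): point on the orange fin to grip: 100 mm from the drawer's origin towards its -x, 42 mm above the drawer's underside. The fin is 30 mm long (along the drawer's x), 14 mm thick (along its y) and its top is 58 mm above the underside; free on both sides. The low bar to the tray is 20 wide and 12 high
- filter: beige pleated exhaust filter, loose, 64 x 70 x 16 mm, 50 g, lying flat in the drawer's front bay. Origin: centre of its underside, at the start about 12 mm towards -x from the drawer's origin, 4 mm above its underside
- lock_plate: blue plastic locking plate, loose, 100 g, upright in its stand. Origin: middle of its lower edge, z up. Blade 10 thick (x) x 50 wide (y), 0 to 38 mm up, lower edge rounded; shoulders 24 x 70, 38 to 46 mm up; grip 14 thick (x) x 34 wide (y), 46 to 100 mm up. It fits the slot either way round, its x along the housing's x. With its shoulders on the roof its lower edge is 14 mm above the bench
- plate_grip (a point): point in the middle of the plate's grip, 78 mm above its lower edge
- stand: fixed wooden stand for the plate, 50 (x) x 100 (y) x 44 high, with a through socket 16 x 56 mm. Origin: centre of its underside. The plate's shoulders rest on its top, lower edge 6 mm above the bench; lift the plate straight up at least 45 mm to free it. It stands at either of two places on the robot's right, the bowl at the other
- seal_bar (a joint): how far the black sprung bar is pressed down (m), 0 = up, travel 0.014. It lies in a 20 mm long pocket across the drawer's +x end (drawer x 31 to 51 mm), its top 24 mm above the underside, right below the slot when the drawer is home. The spring needs 3.2 N to start and 0.4 N more per mm; with the plate's shoulders on the roof it reads about 0.010 (7 N)
- bowl: white ceramic bowl, 120 mm across, 50 high, to be left alone. Origin: centre of its underside
- brush: orange brush, 165 mm long, to be left alone, beyond the work area
- tweezers: steel tweezers, 120 mm long, to be left alone, beyond the work area
- detergent: white bottle, 70 mm across, 200 high, to be left alone, beyond the work area
There are look-alikes about, which are no part of the job. What is shaped like the drawer but pink or purple is not meant.

How it is judged:
On the way, in this order (a step that is already met when the one before it is completed fails the run):
1. the drawer is fully home in the housing (within 4 mm) with the filter lying in it, and the plate is not yet in the slot (x of drawer in the frame of housing between -0.004 and 0.004 m and y of drawer in the frame of housing between -0.006 and 0.006 m and angle between the x axis of drawer and the x axis of housing, either way round below 0.08 rad and height (world z) of drawer below 0.004 m and x of filter in the frame of drawer between -0.03 and 0.006 m and y of filter in the frame of drawer between -0.012 and 0.012 m and z of filter in the frame of drawer between 0 and 0.012 m and height (world z) of lock_plate above 0.003 m and horizontal distance between lock_plate and slot above 0.03 m), for 0.2 s.
2. the plate's lower edge has passed through the slot and begun to press the sprung bar (horizontal distance between lock_plate and slot below 0.006 m and z of lock_plate in the frame of housing below 0.03 m and value of joint seal_bar above 0.001 m), for 0.1 s.
At the end, for the whole second after the job is handed in: Drawer home (within 4 mm along, 6 mm across), filter flat in its bay; plate upright in the slot (within 5 mm, 0.08 rad), shoulders within 4 mm of the roof, sprung bar pressed down over 6 mm, fingers still on the plate (over 3 N), all at rest for the last second (x of drawer in the frame of housing between -0.004 and 0.004 m and y of drawer in the frame of housing between -0.006 and 0.006 m and angle between the x axis of drawer and the x axis of housing, either way round below 0.08 rad and height (world z) of drawer below 0.004 m and x of filter in the frame of drawer between -0.03 and 0.006 m and y of filter in the frame of drawer between -0.012 and 0.012 m and z of filter in the frame of drawer between 0 and 0.012 m and x of lock_plate in the frame of housing between 0.036 and 0.046 m and y of lock_plate in the frame of housing between -0.005 and 0.005 m and z of lock_plate in the frame of housing below 0.018 m and angle between lock_plate's own z axis and vertical below 0.08 rad and angle between the x axis of lock_plate and the x axis of housing, either way round below 0.15 rad and value of joint seal_bar above 0.006 m and contact force between the fingers and lock_plate above 3 N and linear speed of lock_plate below 0.02 m/s); the arm keeps its last pose, push and grip.
It fails at once if a bystander (bowl, brush, tweezers, bottle) is moved by more than 30 mm (distance of any of bowl, brush, tweezers, detergent from where it was at the start of the episode above 0.03 m).
It fails at once if the filter comes out of the drawer (distance between filter and drawer above 0.06 m).
It also fails if it takes over 58 s, if anything falls off the work surface, if the arm or the gripper's body presses on something with over 40 N, if the wrist force passes 120 N, or if a joint passes its speed limit or range.

### The arm

A 6-joint arm with a two-finger parallel gripper is mounted at the origin on the work surface. World frame = base frame: x ahead of the robot, y to its left, z up, the work surface at z = 0. Lengths are in m, angles in rad, forces in N, time in s.
With the tool pointing down it reaches from about 0.375 to 0.925 m from the base axis. Payload 5.7 kg.
Tool frame: the origin (TCP) lies midway between the tips of the shut fingers; the grasp point (between the pads) lies 19 mm behind it (robot.grip_point_offset is the distance from the TCP to the grasp point, in m); z points along the fingers, y is the line along which they close (so a half turn about z gives the same grasp; the last joint's range is limited). The gripper opens to 85 mm and grips with 20 to 120 N. Pads are 22 mm wide; open, the fingers measure 114 mm over their backs; the gripper's body (76 mm by 85 mm) begins 54 mm behind the grasp point. The pads swing forward as they close: fully open they stand 13 mm farther back than shut.
Start: joints at [-1.238, 0.359, 1.51, -0, 1.272, -0.115], TCP at [0.26, -0.541, 0.231] pointing down, gripper open.
Joint ranges: [-2.97, 2.97], [-1.01, 2.36], [0.21, 2.38], [-0.96, 4.11], [0.2, 2.71], [-2.98, 2.98]. Speed limits (rad/s): [2.39, 2.39, 3.14, 3.14, 3.14, 3.14].

### API

Orientations are given as a unit quaternion [w, x, y, z].
In Python, from cell import robot, grab_frame, ticket gives the robot as it stands.
- The arm moves only by the shell command python3 -m creep 'ROWS' [OPENING] [FORCE]. ROWS is a JSON object of lists of equal length, an entry for each row: "travel": the shift along the tool's x, y, z in m, a list of three; "yaw": the turn about the tool's z in degrees. A call has exactly 8 rows; each row is the pose to reach, as a shift and turn from the pose commanded when the call began, along the tool's axes at that moment; what a row does not reach only later rows make up. A row lasts 1/12 s, in which the tool goes at most 41.7 mm and 7.16 degrees, less where a joint would pass 70% of its speed; a pose out of reach is approached as far as the arm can. A call with a gripper value outside its range is refused whole. OPENING is the closure, from -1 (fully open) to 1 (shut), set as the call begins (- or left out, the last holds). The fingers move at their own pace and stop on an object; FORCE is the grip in N (left out, the last holds). Time passes only in rows, so rows that repeat a pose let the fingers close, or fill a call up. It gives the time, the measured TCP pose, the force, the opening and the grip force at its end, in the units of the state.
- robot.get_state(): the state, without advancing time (a new reading comes with each control period).
- grab_frame(name): name is "side" or "top"; returns a dict with "pixels" (400x640x3 uint8, blue, green, red), "fx", "fy", "cx", "cy" (pixels), "camera_from_world" (4x4, takes a point from world to camera coordinates). Camera axes: x right, y down, z forward; pixel columns grow to the right and rows downward; lengths in m; the calibration is good to about 2 mm. A picture is of the moment at which its call begins. There is no depth.
- ticket.finish_job(): hands the job in; it is judged then, once.
The state is a dict: "time_s": time; "joint_positions": joint angles; "qd": joint speeds; "joint_torque": joint torques, N m; "ee_pos": TCP position; "orientation": TCP orientation; "wrist_force": force on the tool from outside, world axes, zero at the start; "moment": the same for the moment, N m; "opening": finger opening in m; "grip_force": force on a finger pad.
Only numpy, scipy, OpenCV 4.12 (cv2) and the standard library are available. Lean on these libraries where they do the work, as an engineer would, in place of code of your own. Each camera call takes 0.05 s, during which the arm holds its last target. There are 200 camera calls.

## Working session

There is one attempt and no reset: what is moved stays moved. The work goes in short steps, Python scripts to look and compute and a shell command to move; the robot and the scene stay as the last step left them, time stands still between calls to the robot, and variables do not carry over. Pictures are saved under pics/ and viewed, at most 10 in all, crops included, and the job is handed in when it is done.

```bash
mkdir -p pics
python3 - <<'E'
from cell import robot, grab_frame
import cv2, numpy as np
for n in("top","side"):
    f=grab_frame(n); cv2.imwrite(f"pics/{n}0.png",f["pixels"])
    print(n,f["fx"],f["fy"],f["cx"],f["cy"]);print(np.round(f["camera_from_world"],4).tolist())
print(robot.get_state(), robot.grip_point_offset)
E
```

```text
top 390.1204863403904 390.1204863403904 319.28314300730955 204.65053822692136
[[0.0051, -0.9995, -0.032, 0.053], [-0.9982, -0.0032, -0.0596, 0.563], [0.0595, 0.0322, -0.9977, 0.902], [0.0, 0.0, 0.0, 1.0]]
side 362.19797577508234 362.19797577508234 320.82962824753093 191.78557544409517
[[0.999, -0.0406, -0.0182, -0.573], [-0.0386, -0.5865, -0.809, 0.1098], [0.0222, 0.8089, -0.5875, 0.9412], [0.0, 0.0, 0.0, 1.0]]
{'time_s': 0.1, 'joint_positions': array([-1.23812046e+00,  3.59454168e-01,  1.51135159e+00,  5.49518578e-06,
        1.27251575e+00, -1.15116600e-01]), 'qd': array([ 0.00039238, -0.00140879, -0.00264335,  0.00168754,  0.00057203,
       -0.00079128]), 'joint_torque': array([ 1.68292217e-04, -5.28649521e+01, -2.79350835e+01, -2.18037394e-04,
        4.95318614e-03,  1.50660446e-05]), 'ee_pos': array([ 0.25956353, -0.54024674,  0.23051462]), 'orientation': array([-8.59602374e-04,  9.75039586e-01,  2.22029411e-01, -9.12366304e-05]), 'wrist_force': array([ 0.64488103, -0.08689738,  0.25540793]), 'moment': array([0.00932129, 0.0096598 , 0.04985905]), 'grip_force': 0.0, 'opening': 0.08524731752792329} 0.0187
```

View pics/top0.png

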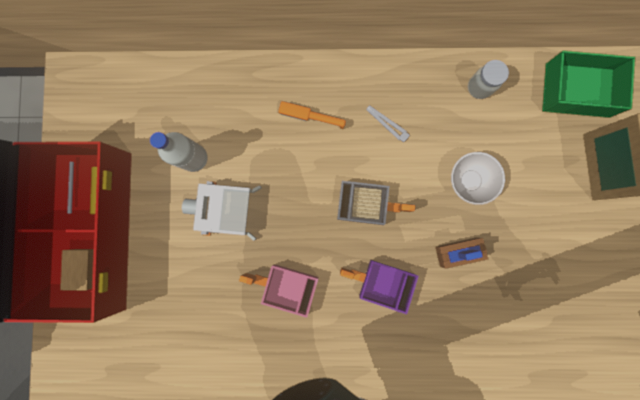

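View pics/side0.png

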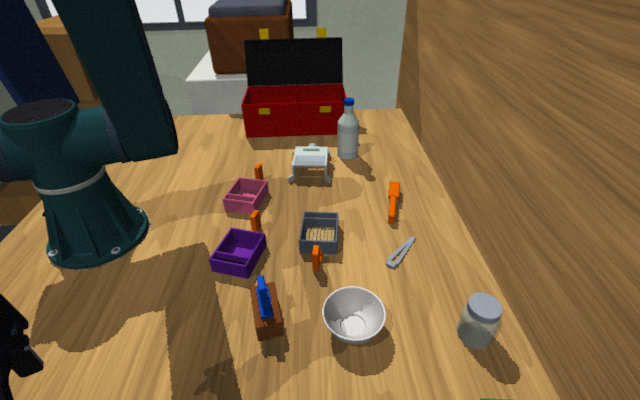

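The top view has three drawer-shaped things:
- Grey at (364,202), holding the beige filter, with its fin at (403,208).
- Pink at (290,290).
- Purple at (388,286).

The grey one with the filter is the one meant. The housing is at (222,208) with its mouth facing right, the plate and stand are at (463,252), and the bowl is at (478,178). I'll confirm in a crop and measure.

```bash
cat > h.py <<'E'
import cv2, numpy as np
from cell import robot, grab_frame
def ray(f,u,v):
    T=np.array(f["camera_from_world"]);R=T[:3,:3];c=-R.T@T[:3,3]
    return c,R.T@np.array([(u-f["cx"])/f["fx"],(v-f["cy"])/f["fy"],1])
def onz(f,u,v,z):
    c,d=ray(f,u,v);return (c+d*(z-c[2])/d[2])
def proj(f,p):
    q=np.array(f["camera_from_world"])@np.append(p,1);return f["fx"]*q[0]/q[2]+f["cx"],f["fy"]*q[1]/q[2]+f["cy"]
def blobs(f,lo,hi,box,amin=20):
    x0,y0,x1,y1=box
    h=cv2.cvtColor(f["pixels"],cv2.COLOR_BGR2HSV);m=cv2.inRange(h,lo,hi);k=np.zeros_like(m);k[y0:y1,x0:x1]=m[y0:y1,x0:x1]
    cs,_=cv2.findContours(k,cv2.RETR_EXTERNAL,cv2.CHAIN_APPROX_NONE)
    return [c for c in cs if cv2.contourArea(c)>amin],k
E
python3 - <<'E'
from h import *
f=grab_frame("top")
p=f["pixels"]
cv2.imwrite("pics/crop1.png",cv2.resize(p[150:320,180:500],(800,425),interpolation=cv2.INTER_CUBIC))
h=cv2.cvtColor(p,cv2.COLOR_BGR2HSV)
for q in [(364,190),(347,202),(385,202),(222,200),(206,207),(366,205),(364,221),(340,202),(232,195),(340,230),(300,220)]: print(q,h[q[1],q[0]])
for n,lo,hi,box,z in [("fin",(5,150,100),(18,255,255),(385,195,425,225),.058),("plate",(105,120,60),(130,255,255),(435,235,495,270),.1),("grey",(95,30,30),(125,120,130),(325,170,395,235),.04),("housing",(0,0,150),(180,40,255),(190,170,252,245),.052),("filter",(10,20,120),(30,120,255),(345,180,390,225),.02)]:
    for c in blobs(f,lo,hi,box)[0]:
        r=cv2.minAreaRect(c);b=cv2.boxPoints(r)
        print(n,cv2.contourArea(c),np.round(r[0],1),np.round(r[1],1),round(r[2],1),"box",np.round([onz(f,*q,z)[:2] for q in b],4).tolist(),"c",np.round(onz(f,*r[0],z),4))
E
```

```text
(364, 190) [ 19  79 175]
(347, 202) [18 91 76]
(385, 202) [  6  12 109]
(222, 200) [ 30   3 183]
(206, 207) [ 18  52 107]
(366, 205) [ 20  69 188]
(364, 221) [170   7 115]
(340, 202) [  0   0 126]
(232, 195) [ 26  10 172]
(340, 230) [ 18  94 166]
(300, 220) [ 18  95 164]
fin 166.0 [401. 207.] [ 8. 26.] 90.0 box [[0.5646, -0.1001], [0.5648, -0.158], [0.5469, -0.1578], [0.5467, -0.1]] c [ 0.5557 -0.129   0.058 ]
plate 74.5 [472.9 255.1] [ 5.7 16.3] 77.5 box [[0.4548, -0.2534], [0.4624, -0.2865], [0.4507, -0.2889], [0.443, -0.2558]] c [ 0.4527 -0.2711  0.1   ]
plate 78.0 [458.8 254.6] [ 9.7 18.7] 76.0 box [[0.4585, -0.2205], [0.4683, -0.2584], [0.4486, -0.2629], [0.4389, -0.2251]] c [ 0.4536 -0.2417  0.1   ]
housing 2424.0 [218.1 208.5] [57.2 52.5] 6.3 box [[0.4986, 0.3569], [0.6184, 0.3464], [0.604, 0.2145], [0.4849, 0.2258]] c [0.5512 0.2857 0.052 ]
filter 65.0 [363. 222.] [ 4. 36.] 90.0 box [[0.5269, -0.0052], [0.5272, -0.0891], [0.5179, -0.089], [0.5175, -0.0052]] c [ 0.5224 -0.0472  0.02  ]
filter 761.0 [366.5 202.8] [27.5 30.5] 5.2 box [[0.5345, -0.0201], [0.606, -0.0266], [0.6002, -0.0907], [0.529, -0.084]] c [ 0.5673 -0.0554  0.02  ]
filter 153.0 [367.  198.5] [37. 44.] 90.0 box [[0.621, -0.0051], [0.6211, -0.1082], [0.5343, -0.1077], [0.5339, -0.0052]] c [ 0.5775 -0.0566  0.02  ]
```

View pics/crop1.png

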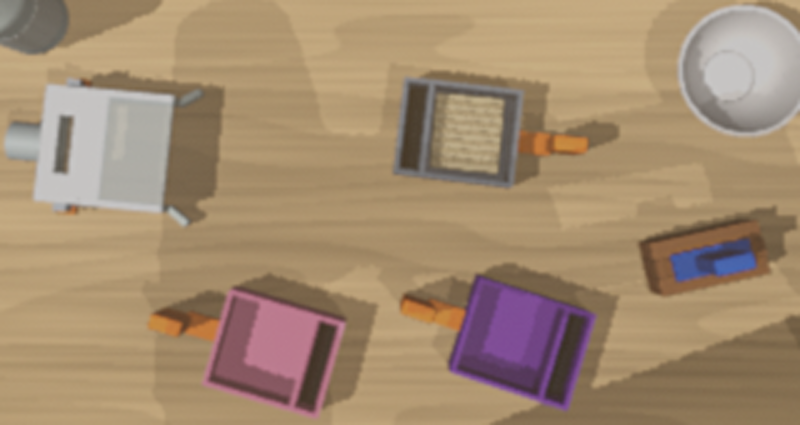

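The crop confirms it: the grey tray with the beige pleated filter has its rim corners at crop (404,78), (522,92), (513,187), (394,173), and its fin at (571,145). Housing roof corners are (48,86), (173,95), (163,212), (35,198), with the slot at (64,144). The top of the plate's grip is near (733,261).

Run:
```python
from h import *
f=grab_frame("top");g=grab_frame("side")
P=lambda u,v,z: onz(f,180+u/2.5-.3,150+v/2.5-.3,z)
def rect(q,z):
    p=np.array([P(*a,z)[:2] for a in q]); c=p.mean(0)
    ax=(p[0]+p[3]-p[1]-p[2])/2; lat=(p[0]+p[1]-p[2]-p[3])/2
    return c,np.linalg.norm(ax),np.linalg.norm(lat),np.degrees(np.arctan2(ax[1],ax[0])),np.degrees(np.arctan2(lat[1],lat[0]))
print("housing",rect([(48,86),(173,95),(163,212),(35,198)],.052))
print("drawer",rect([(404,78),(522,92),(513,187),(394,173)],.04))
print("slot",P(64,144,.052),"fin",P(571,145,.058))
cv2.imwrite("pics/crop2.png",np.vstack([cv2.resize(f["pixels"][232:272,430:500],(700,400),interpolation=cv2.INTER_CUBIC)]))
h,w=g["pixels"].shape[:2]
cv2.imwrite("pics/crop3.png",cv2.resize(g["pixels"][140:350,220:360],(400,600),interpolation=cv2.INTER_CUBIC))
```

```text
housing (array([0.55074943, 0.27767788]), np.float64(0.11731070419164158), np.float64(0.10518773074442901), np.float64(85.06053123720157), np.float64(-4.639154201356443))
drawer (array([ 0.56641931, -0.04555486]), np.float64(0.10902585167605418), np.float64(0.08776288334327677), np.float64(83.39602857433319), np.float64(-5.769812937516371))
slot [0.55386761 0.31525945 0.052     ] fin [ 0.55421246 -0.14476518  0.058     ]
```

View pics/crop2.png

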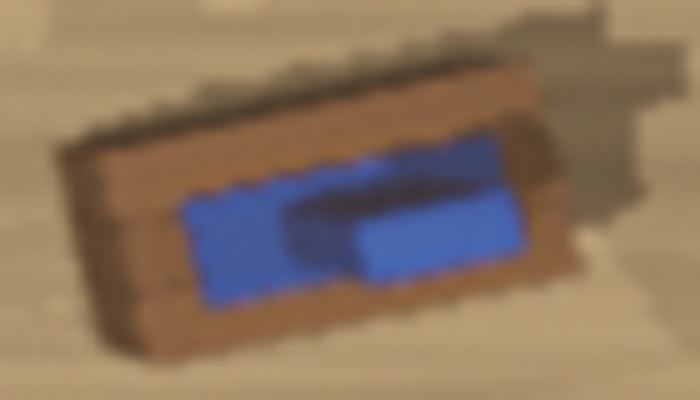

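The plate's grip top is centred at crop (440,235), which is pixel (474,255.5). Its shoulder corners are at crop (180,203), (500,135) and (205,307).

```bash
cat >> h.py <<'E'
def delta(x,y,z,ydeg):
    """shift in tool axes to TCP x,y,z and yaw so that tool y lies along ydeg (mod 180)"""
    from scipy.spatial.transform import Rotation as Ro
    s=robot.get_state();w,a,b,c=s["orientation"];R=Ro.from_quat([a,b,c,w]).as_matrix()
    d=R.T@(np.array([x,y,z])-s["ee_pos"]);cur=np.degrees(np.arctan2(R[1,1],R[0,1]))
    t=(ydeg-cur+90)%180-90
    print("t %.1f"%s["time_s"],"pos",np.round(s["ee_pos"],4),"shift mm",np.round(d*1000,1),"yaw",round(-t,1),"F",np.round(s["wrist_force"],1),"open",round(s["opening"],4),"grip",round(s["grip_force"],1),"q6",round(s["joint_positions"][5],2),"tiltz",np.round(R[:,2],3))
E
python3 - <<'E'
from h import *
f=grab_frame("top")
P=lambda u,v,z: onz(f,430+u/10-.45,232+v/10-.45,z)
q=[P(*a,.106)[:2] for a in [(357,222),(502,187),(526,247),(375,283)]]
print("plate top",np.mean(q,0),q)
a,b,c=[P(*a,.052)[:2] for a in [(180,203),(500,135),(205,307)]]
print("shoulders c",(b+c)/2,"yaw y",np.degrees(np.arctan2(*(b-a)[::-1])),np.linalg.norm(b-a),np.linalg.norm(c-a))
delta(.555,-.145,.17,-6.5)
E
```

```text
plate top [ 0.45322037 -0.27032323] [array([ 0.4557423 , -0.25324179]), array([ 0.46322536, -0.28330214]), array([ 0.45080678, -0.28800752]), array([ 0.44310704, -0.25674146])]
shoulders c [ 0.45254849 -0.27042062] yaw y -77.60134934077695 0.07243210567151008 0.023560306376513695
t 0.3 pos [ 0.2597 -0.5406  0.231 ] shift mm [ 437.5 -228.7   61.2] yaw -57.8 F [-0.4 -0.4 -0.4] open 0.0855 grip 0.0 q6 -0.12 tiltz [-0.     0.001 -1.   ]
```

```bash
python3 -m creep '{"travel":[[0.028,-0.0145,0],[0.056,-0.029,0],[0.084,-0.0435,0],[0.112,-0.058,0],[0.14,-0.0725,0],[0.168,-0.087,0],[0.196,-0.1015,0],[0.224,-0.116,0]],"yaw":[0,0,0,0,0,0,0,0]}' -1 && python3 -m creep '{"travel":[[0.027,-0.014,0.008],[0.054,-0.028,0.016],[0.081,-0.042,0.024],[0.108,-0.056,0.032],[0.135,-0.07,0.04],[0.162,-0.084,0.048],[0.19,-0.1,0.055],[0.213,-0.112,0.061]],"yaw":[-7,-14,-21,-28,-35,-42,-49,-56]}'; python3 -c "
from h import *
delta(.555,-.145,.17,-6.5)
delta(.555,-.145,.024,-6.5)"
```

```text
time_s: 0.97
ee_pos: [0.4121, -0.3379, 0.2314]
orientation: [0.0, 0.975, 0.222, 0.0]
wrist_force: [-0.1, -0.4, 0.3]
opening: 0.0855
grip_force: 0.0
time_s: 1.63
ee_pos: [0.5558, -0.144, 0.1698]
orientation: [-0.0, 0.755, 0.656, 0.0]
wrist_force: [0.2, -0.1, -0.1]
opening: 0.0858
grip_force: 0.0
t 1.6 pos [ 0.5558 -0.144   0.1698] shift mm [-1.1 -0.7 -0.2] yaw -1.5 F [ 0.2 -0.1 -0.1] open 0.0858 grip 0.0 q6 -0.24 tiltz [-0.     0.001 -1.   ]
t 1.6 pos [ 0.5558 -0.144   0.1698] shift mm [ -1.2  -0.6 145.8] yaw -1.5 F [ 0.2 -0.1 -0.1] open 0.0858 grip 0.0 q6 -0.24 tiltz [-0.     0.001 -1.   ]
```

```bash
python3 -m creep '{"travel":[[-0.001,-0.0005,0.02],[-0.001,-0.0005,0.045],[-0.001,-0.0005,0.07],[-0.001,-0.0005,0.095],[-0.001,-0.0005,0.12],[-0.001,-0.0005,0.135],[-0.001,-0.0005,0.146],[-0.001,-0.0005,0.146]],"yaw":[-1.5,-1.5,-1.5,-1.5,-1.5,-1.5,-1.5,-1.5]}' && python3 -m creep '{"travel":[[0,0,0],[0,0,0],[0,0,0],[0,0,0],[0,0,0],[0,0,0],[0,0,0],[0,0,0]],"yaw":[0,0,0,0,0,0,0,0]}' 1 40
python3 - <<'E'
from h import *
f=grab_frame("top");cv2.imwrite("pics/c4.png",cv2.resize(f["pixels"][150:270,180:480],(800,320),interpolation=cv2.INTER_CUBIC))
delta(.555,-.145,.024,-6.5)
E
```

```text
time_s: 2.3
ee_pos: [0.5528, -0.1464, 0.0221]
orientation: [-0.002, 0.748, 0.664, -0.001]
wrist_force: [-0.1, -0.7, 0.1]
opening: 0.085
grip_force: 0.0
time_s: 2.97
ee_pos: [0.5547, -0.1472, 0.025]
orientation: [0.0, 0.748, 0.664, 0.0]
wrist_force: [-2.2, 0.1, 6.0]
opening: 0.0133
grip_force: 43.1
t 3.0 pos [ 0.5547 -0.1472  0.025 ] shift mm [2.2 0.  1. ] yaw -0.3 F [-1.1 -0.3  5.9] open 0.0131 grip 43.1 q6 -0.26 tiltz [ 0.001 -0.    -1.   ]
```

View pics/c4.png

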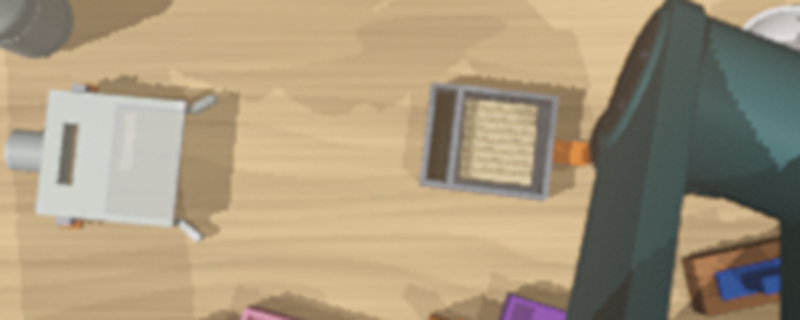

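The fin is held (13 mm opening) and the filter is in place. In this crop the rim corners are (432,85), (557,98), (546,198), (421,186) and the roof corners (50,92), (184,101), (175,225), (38,212).

Run:
```python
from h import *
f=grab_frame("top");s=800/300
def rect(q,z):
    p=np.array([onz(f,180+(a+.5)/s-.5,150+(b+.5)/s-.5,z)[:2] for a,b in q]); c=p.mean(0)
    ax=(p[0]+p[3]-p[1]-p[2])/2; lat=(p[0]+p[1]-p[2]-p[3])/2
    return c,[np.degrees(np.arctan2(ax[1],ax[0])),np.degrees(np.arctan2(lat[1],lat[0]))+90]
print(rect([(432,85),(557,98),(546,198),(421,186)],.04)); print(rect([(50,92),(184,101),(175,225),(38,212)],.052))
u=np.array([np.cos(np.radians(85.2)),np.sin(np.radians(85.2))])
H=np.array([.5504,.2737])
delta(*(H-.22*u),.025,-4.8);delta(*(H-.102*u),.025,-4.8)
```

```text
(array([ 0.56608399, -0.0457043 ]), [np.float64(84.42874241322276), np.float64(83.69935826489228)])
(array([0.55086334, 0.27769599]), [np.float64(85.60600464719371), np.float64(86.18707962836726)])
t 3.1 pos [ 0.5547 -0.1472  0.025 ] shift mm [ 1.975e+02 -4.650e+01 -1.000e-01] yaw -2.0 F [-1.   0.2  6.1] open 0.0134 grip 43.1 q6 -0.26 tiltz [ 0.001 -0.    -1.   ]
t 3.1 pos [ 0.5547 -0.1472  0.025 ] shift mm [ 3.155e+02 -5.070e+01 -2.000e-01] yaw -2.0 F [-1.   0.2  6.1] open 0.0134 grip 43.1 q6 -0.26 tiltz [ 0.001 -0.    -1.   ]
```

```bash
python3 -m creep '{"travel":[[0.006,-0.002,0],[0.018,-0.006,0],[0.031,-0.01,0],[0.044,-0.015,0],[0.057,-0.019,0],[0.07,-0.022,0],[0.083,-0.025,0],[0.095,-0.027,0]],"yaw":[0,0,-0.3,-0.6,-0.9,-1.2,-1.5,-1.7]}' && python3 -m creep '{"travel":[[0.012,-0.003,0],[0.024,-0.006,0],[0.036,-0.009,0],[0.048,-0.012,0],[0.06,-0.014,0],[0.072,-0.015,0],[0.08,-0.0155,0],[0.08,-0.0155,0]],"yaw":[0,0,0,0,0,0,0,0]}'
python3 - <<'E'
from h import *
f=grab_frame("top");cv2.imwrite("pics/c5.png",cv2.resize(f["pixels"][160:250,180:380],(800,360),interpolation=cv2.INTER_CUBIC))
u=np.array([np.cos(np.radians(85.4)),np.sin(np.radians(85.4))])
H=np.array([.5505,.2737])
delta(*(H-.102*u),.025,-4.8)
E
```

```text
time_s: 3.73
ee_pos: [0.5398, -0.0497, 0.0251]
orientation: [0.001, 0.738, 0.675, 0.0]
wrist_force: [0.5, -5.9, 5.8]
opening: 0.0134
grip_force: 42.9
time_s: 4.4
ee_pos: [0.5312, 0.0328, 0.025]
orientation: [0.001, 0.738, 0.675, 0.001]
wrist_force: [1.0, 2.4, 3.4]
opening: 0.0128
grip_force: 42.8
t 4.5 pos [0.5312 0.0327 0.0248] shift mm [139.8  -1.3  -0. ] yaw -0.3 F [1.1 4.  4.8] open 0.0139 grip 42.8 q6 0.02 tiltz [ 0.002  0.001 -1.   ]
```

View pics/c5.png

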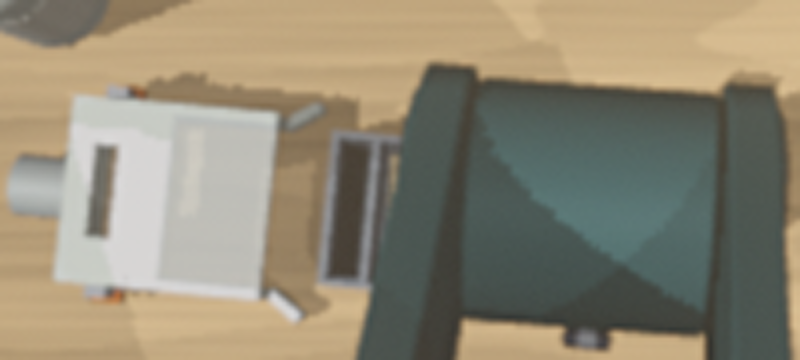

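The drawer is lined up in front of the mouth: roof front edge (279,112)-(263,299), drawer front edge (332,132)-(318,284), slot at (101,191). The two edges are parallel within 0.5°.

Run:
```python
from h import *
f=grab_frame("top")
P=lambda u,v,z: onz(f,180+(u+.5)/4-.5,160+(v+.5)/4-.5,z)[:2]
a,b=P(279,112,.052),P(263,299,.052);c,d=P(332,132,.04),P(318,284,.04);e,g=P(75,97,.052),P(55,281,.052)
m=(a+b)/2;k=(e+g)/2
for u in (m-k,):
    print("housing yaw from lat",np.degrees(np.arctan2(*(a-b)[::-1]))+90,"long",np.degrees(np.arctan2(*(k-m)[::-1])),"drawer",np.degrees(np.arctan2(*(c-d)[::-1]))+90)
t=np.radians(85.4);u=np.array([np.cos(t),np.sin(t)]);n=np.array([-u[1],u[0]])
for q in (m,k,P(101,191,.052)): print("rel housing pt to drawer front c: long,lat",(q-(c+d)/2)@u,(q-(c+d)/2)@n, q)
```

```text
housing yaw from lat 86.00292136709729 long 85.66506479072365 drawer 85.51463890705972
rel housing pt to drawer front c: long,lat 0.028747796089137495 0.0014322297348075498 [0.54593084 0.21815388]
rel housing pt to drawer front c: long,lat 0.1480132620926737 0.0019839859302442204 [0.55494582 0.33707942]
rel housing pt to drawer front c: long,lat 0.12713879002069003 0.0015620044688684027 [0.55369233 0.31623835]
```

```bash
python3 -m creep '{"travel":[[0.008,-0.001,0],[0.017,-0.0015,0],[0.026,-0.0015,0],[0.035,-0.0015,0],[0.044,-0.002,0],[0.053,-0.002,0],[0.062,-0.002,0],[0.07,-0.002,0]],"yaw":[0,-0.2,-0.4,-0.5,-0.5,-0.5,-0.5,-0.5]}'; python3 -c "
from h import *
delta(.5423,.172,.025,-4.8)"
```

```text
time_s: 5.17
ee_pos: [0.5353, 0.1002, 0.025]
orientation: [0.001, 0.735, 0.678, -0.0]
wrist_force: [-0.7, -10.2, 10.3]
opening: 0.0137
grip_force: 43.7
t 5.2 pos [0.5353 0.1002 0.025 ] shift mm [72.1  1.2 -0.1] yaw 0.2 F [ -0.7 -10.2  10.3] open 0.0137 grip 43.7 q6 0.14 tiltz [ 0.001 -0.002 -1.   ]
```

```bash
python3 -m creep '{"travel":[[0.009,0,0],[0.018,0,0],[0.027,0,0],[0.036,0,0],[0.045,0,0],[0.053,0,0],[0.06,0,0],[0.064,0,0]],"yaw":[0,0,0,0,0,0,0,0]}' && python3 -m creep '{"travel":[[0.001,0,0],[0.002,0,0],[0.003,0,0],[0.004,0,0],[0.005,0,0],[0.006,0,0],[0.007,0,0],[0.007,0,0]],"yaw":[0,0,0,0,0,0,0,0]}'; python3 -c "
from h import *
delta(.5423,.172,.025,-4.8)"
```

```text
time_s: 5.83
ee_pos: [0.5403, 0.1641, 0.025]
orientation: [0.001, 0.735, 0.678, -0.001]
wrist_force: [-1.1, -9.7, 11.8]
opening: 0.0133
grip_force: 43.7
time_s: 6.5
ee_pos: [0.5408, 0.1704, 0.025]
orientation: [0.001, 0.735, 0.678, -0.001]
wrist_force: [-1.3, -9.2, 11.1]
opening: 0.0134
grip_force: 43.8
t 6.5 pos [0.5408 0.1704 0.025 ] shift mm [1.7 1.4 0. ] yaw 0.2 F [-1.3 -9.2 11.1] open 0.0134 grip 43.8 q6 0.27 tiltz [ 0.    -0.002 -1.   ]
```

Still only sliding friction so far, with no back-wall contact. I'll creep on until the force rises.

```bash
for i in 1; do python3 -m creep '{"travel":[[0.0005,0,0],[0.001,0,0],[0.0015,0,0],[0.002,0,0],[0.0025,0,0],[0.003,0,0],[0.003,0,0],[0.003,0,0]],"yaw":[0,0,0,0,0,0,0,0]}'; done
```

```text
time_s: 7.17
ee_pos: [0.5409, 0.1727, 0.025]
orientation: [0.001, 0.735, 0.678, -0.001]
wrist_force: [-0.4, -11.7, 11.5]
opening: 0.0132
grip_force: 43.9
```

```bash
python3 -m creep '{"travel":[[0.0005,0,0],[0.001,0,0],[0.0015,0,0],[0.002,0,0],[0.002,0,0],[0.002,0,0],[0.002,0,0],[0.002,0,0]],"yaw":[0,0,0,0,0,0,0,0]}'
```

```text
time_s: 7.83
ee_pos: [0.5408, 0.1728, 0.025]
orientation: [0.002, 0.735, 0.678, -0.002]
wrist_force: [-0.4, -21.5, 13.4]
opening: 0.0134
grip_force: 44.1
```

```bash
python3 -m creep '{"travel":[[0,0,0],[0,0,0],[0,0,0],[0,0,0],[0,0,0],[0,0,0],[0,0,0],[0,0,0]],"yaw":[0,0,0,0,0,0,0,0]}' -1 && python3 -m creep '{"travel":[[0,0,-0.02],[0,0,-0.045],[0,0,-0.07],[0,0,-0.095],[0,0,-0.12],[0,0,-0.145],[0,0,-0.165],[0,0,-0.165]],"yaw":[0,0,0,0,0,0,0,0]}'; python3 -c "
from h import *
delta(.453,-.2703,.19,13)"
```

```text
time_s: 8.5
ee_pos: [0.5409, 0.1774, 0.0242]
orientation: [-0.0, 0.735, 0.678, -0.0]
wrist_force: [0.1, -0.3, 0.4]
opening: 0.0855
grip_force: 0.0
time_s: 9.17
ee_pos: [0.5438, 0.1779, 0.1938]
orientation: [0.002, 0.735, 0.678, 0.003]
wrist_force: [-0.4, -0.8, -0.1]
opening: 0.0854
grip_force: 0.0
t 9.2 pos [0.5438 0.1779 0.1938] shift mm [-454.1  -54.3    2.4] yaw -17.6 F [-0.4 -0.8 -0.1] open 0.0854 grip 0.0 q6 0.28 tiltz [ 0.008  0.002 -1.   ]
```

```bash
python3 -m creep '{"travel":[[-0.02,-0.002,0],[-0.045,-0.005,0],[-0.075,-0.009,0],[-0.105,-0.013,0],[-0.135,-0.016,0],[-0.165,-0.02,0],[-0.195,-0.023,0],[-0.225,-0.027,0]],"yaw":[0,0,0,0,0,0,0,0]}' && python3 -m creep '{"travel":[[-0.03,-0.004,0],[-0.06,-0.008,0],[-0.09,-0.012,0],[-0.12,-0.016,0],[-0.15,-0.02,0],[-0.18,-0.023,0],[-0.21,-0.026,0],[-0.229,-0.027,0]],"yaw":[-2.5,-5,-7.5,-10,-12.5,-15,-17.5,-17.5]}'
python3 - <<'E'
from h import *
delta(.453,-.2703,.065,13)
f=grab_frame("top");g=grab_frame("side")
a=cv2.resize(f["pixels"][160:260,180:330],(600,400),interpolation=cv2.INTER_CUBIC)
b=cv2.resize(g["pixels"][130:330,220:320],(200,400),interpolation=cv2.INTER_CUBIC)
cv2.imwrite("pics/c6.png",np.hstack([a,b]))
E
```

```text
time_s: 9.83
ee_pos: [0.495, -0.046, 0.1886]
orientation: [-0.0, 0.735, 0.678, -0.0]
wrist_force: [0.9, -0.4, 0.1]
opening: 0.0856
grip_force: 0.0
time_s: 10.5
ee_pos: [0.4495, -0.2733, 0.1886]
orientation: [-0.0, 0.623, 0.782, -0.0]
wrist_force: [0.7, 0.1, -0.6]
opening: 0.0853
grip_force: 0.0
t 10.5 pos [ 0.4495 -0.2733  0.1886] shift mm [  2.2   4.2 123.5] yaw -0.1 F [ 0.7  0.1 -0.6] open 0.0853 grip 0.0 q6 -0.9 tiltz [-0.001 -0.    -1.   ]
```

View pics/c6.png

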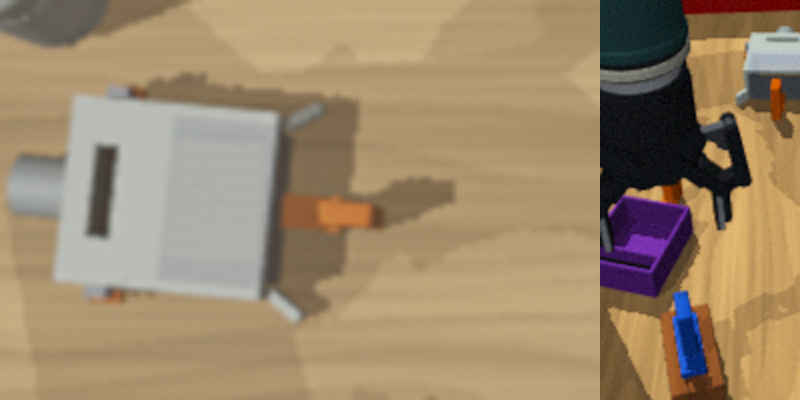

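The drawer is in: the fin shows at crop (282-382,213), outside the mouth. Next I'll descend on the plate and check the fin's outer end numerically.

```bash
python3 -m creep '{"travel":[[0.002,0.004,0.01],[0.002,0.004,0.03],[0.002,0.004,0.05],[0.002,0.004,0.07],[0.002,0.004,0.09],[0.002,0.004,0.11],[0.002,0.004,0.1235],[0.002,0.004,0.1235]],"yaw":[0,0,0,0,0,0,0,0]}' && python3 -m creep '{"travel":[[0,0,0],[0,0,0],[0,0,0],[0,0,0],[0,0,0],[0,0,0],[0,0,0],[0,0,0]],"yaw":[0,0,0,0,0,0,0,0]}' 1 60
python3 - <<'E'
from h import *
f=grab_frame("top")
e=onz(f,180+381/4,160+214/4,.058); H=np.array([.5505,.2737]);t=np.radians(85.5);u=np.array([np.cos(t),np.sin(t)])
print("fin end along housing x",(e[:2]-H)@u,"lat",(e[:2]-H)@[-u[1],u[0]])
delta(.453,-.2703,.065,13)
E
```

```text
time_s: 11.27
ee_pos: [0.4518, -0.2644, 0.0623]
orientation: [-0.004, 0.623, 0.782, 0.0]
wrist_force: [-0.3, 0.3, -0.1]
opening: 0.0853
grip_force: 0.0
time_s: 11.93
ee_pos: [0.4539, -0.2681, 0.066]
orientation: [0.0, 0.624, 0.782, 0.0]
wrist_force: [0.3, 0.3, 2.2]
opening: 0.0128
grip_force: 60.7
fin end along housing x -0.12074879006385954 lat 0.0009544880616976123
t 12.0 pos [ 0.4539 -0.2681  0.066 ] shift mm [-1.9 -1.4  1. ] yaw -0.2 F [-0.2  0.4  2.3] open 0.013 grip 60.8 q6 -0.89 tiltz [ 0. -0. -1.]
```

```bash
python3 -m creep '{"travel":[[0,0,-0.008],[0,0,-0.02],[0,0,-0.035],[0,0,-0.05],[0,0,-0.07],[0,0,-0.09],[0,0,-0.11],[0,0,-0.12]],"yaw":[0,0,0,0,0,0,0,0]}'
python3 - <<'E'
from h import *
f=grab_frame("top")
h=cv2.cvtColor(f["pixels"],cv2.COLOR_BGR2HSV)
print([tuple(int(v) for v in h[213,x]) for x in range(250,280)])
for x in (272,273,274): print(x,onz(f,x,213.5,.058)[:2])
delta(.5538,.3150,.19,85.5)
E
```

```text
time_s: 12.65
ee_pos: [0.4547, -0.2687, 0.1884]
orientation: [0.002, 0.623, 0.782, 0.0]
wrist_force: [1.6, -0.9, -0.9]
opening: 0.0131
grip_force: 60.2
[(11, 117, 111), (12, 155, 140), (13, 159, 144), (13, 158, 142), (12, 156, 142), (13, 158, 142), (13, 158, 142), (13, 158, 140), (12, 157, 140), (13, 164, 160), (14, 171, 195), (14, 171, 200), (14, 171, 198), (14, 171, 198), (14, 171, 198), (14, 173, 198), (14, 173, 198), (14, 173, 197), (14, 173, 196), (14, 173, 197), (14, 174, 196), (13, 174, 189), (13, 172, 159), (12, 148, 112), (13, 135, 98), (14, 130, 104), (16, 111, 119), (17, 99, 129), (18, 96, 130), (17, 99, 129)]
272 [0.54004588 0.16077163]
273 [0.54005472 0.1585025 ]
274 [0.54006356 0.15623375]
t 12.7 pos [ 0.4554 -0.2692  0.1894] shift mm [547.7 225.9  -2. ] yaw -72.6 F [ 0.4 -1.1  0.4] open 0.0133 grip 60.2 q6 -0.89 tiltz [ 0.004 -0.003 -1.   ]
```

Pixel 272 at the fin's top rear edge puts the drawer at home within about 1.5 mm. Next I'll carry the plate over.

```bash
python3 -m creep '{"travel":[[0.016,0.006,0],[0.045,0.018,0],[0.077,0.031,0],[0.11,0.045,0],[0.143,0.059,0],[0.176,0.072,0],[0.208,0.086,0],[0.24,0.099,0]],"yaw":[0,0,0,0,0,0,0,0]}' && python3 -m creep '{"travel":[[0.032,0.013,0],[0.064,0.026,0],[0.096,0.04,0],[0.128,0.053,0],[0.16,0.066,0],[0.192,0.079,0],[0.22,0.091,0],[0.24,0.099,0]],"yaw":[-7,-14,-21,-28,-35,-42,-49,-56]}'; python3 -c "
from h import *
delta(.5519,.3152,.15,85.5)"
```

```text
time_s: 13.37
ee_pos: [0.4965, -0.0102, 0.1851]
orientation: [-0.001, 0.624, 0.782, -0.0]
wrist_force: [0.3, -0.2, -1.4]
opening: 0.0134
grip_force: 60.2
time_s: 14.03
ee_pos: [0.5398, 0.2467, 0.1848]
orientation: [-0.001, 0.18, 0.984, 0.0]
wrist_force: [0.2, -0.4, -0.3]
opening: 0.0134
grip_force: 60.3
t 14.0 pos [0.5398 0.2467 0.1848] shift mm [12.9 68.3 34.8] yaw -16.2 F [ 0.2 -0.4 -0.3] open 0.0134 grip 60.3 q6 -0.9 tiltz [-0.001  0.001 -1.   ]
```

```bash
python3 -m creep '{"travel":[[0.002,0.01,0.002],[0.004,0.022,0.006],[0.007,0.035,0.015],[0.01,0.048,0.025],[0.012,0.06,0.035],[0.013,0.068,0.045],[0.013,0.068,0.05],[0.013,0.068,0.05]],"yaw":[-2,-5,-8,-11,-14,-16,-16,-16]}'
python3 - <<'E'
from h import *
f=grab_frame("top");g=grab_frame("side")
a=cv2.resize(f["pixels"][165:255,170:270],(400,360),interpolation=cv2.INTER_CUBIC)
b=cv2.resize(g["pixels"][110:200,265:365],(400,360),interpolation=cv2.INTER_CUBIC)
cv2.imwrite("pics/c7.png",np.hstack([a,b]))
delta(.5519,.3152,.135,85.5)
E
```

```text
time_s: 14.7
ee_pos: [0.5512, 0.311, 0.1337]
orientation: [-0.002, 0.046, 0.999, -0.001]
wrist_force: [0.6, -1.0, -1.2]
opening: 0.0133
grip_force: 60.2
t 14.8 pos [0.5522 0.3111 0.1355] shift mm [0.6 4.1 0.5] yaw -0.8 F [ 0.5 -0.1 -1.3] open 0.0136 grip 60.2 q6 -1.07 tiltz [-0.001 -0.001 -1.   ]
```

View pics/c7.png

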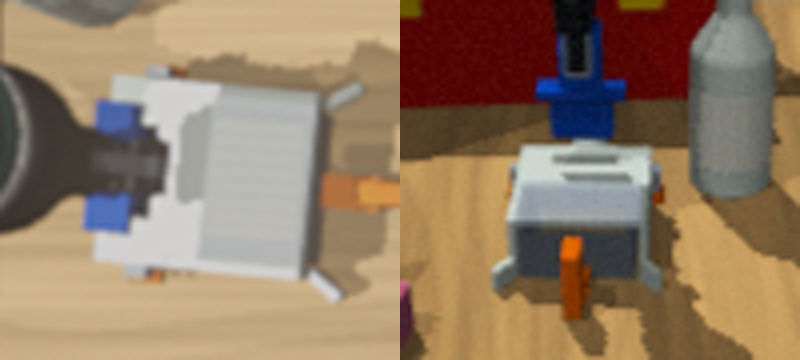

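The plate hangs level above the slot. In the top crop its shoulder ends are near (121,101) and (107,229). In the side crop the blade's lower edge runs (550,137)-(613,137), and the slot is at about (588,159).

Run:
```python
from h import *
f=grab_frame("top");g=grab_frame("side")
F=lambda u,v,z:onz(f,170+(u+.5)/4-.5,165+(v+.5)/4-.5,z)
G=lambda u,v,z:onz(g,265+(u-400+.5)/4-.5,110+(v+.5)/4-.5,z)
s=robot.get_state();zb=s["ee_pos"][2]-.060
print("shoulder c (top)",F(114,165,zb+.046)[:2],"ends",F(121,101,zb+.046)[:2],F(107,229,zb+.046)[:2])
print("blade bottom front (side)",G(550,137,zb)[:2],G(613,137,zb)[:2])
print("slot side",G(588,159,.052)[:2],G(555,159,.052)[:2],G(620,159,.052)[:2])
# sub-pixel blue extents
for n,i,box in(("top",f,(180,175,215,235)),("side",g,(295,125,325,150))):
    for c in blobs(i,(105,120,50),(130,255,255),box,8)[0]:
        x,y,w,h=cv2.boundingRect(c);print(n,x,y,w,h,cv2.minAreaRect(c))
h=cv2.cvtColor(f["pixels"],cv2.COLOR_BGR2HSV)
```

```text
shoulder c (top) [0.55317916 0.30753725] ends [0.5870642  0.30460538] [0.51945168 0.31045548]
blade bottom front (side) [0.52763976 0.30824247] [0.57788034 0.30450951]
slot side [0.55731302 0.3138133 ] [0.530513  0.3157732] [0.58325786 0.31191594]
top 191 214 11 8 ((196.0, 217.5), (7.0, 10.0), 90.0)
top 194 190 9 7 ((197.98648071289062, 193.58108520507812), (7.726752281188965, 6.082762718200684), 9.462322235107422)
side 299 125 23 19 ((310.0, 134.0), (18.0, 22.0), 90.0)
```

Run:
```python
from h import *
g=grab_frame("side");p=g["pixels"].astype(int)
print("cols 298..326 blue-red"); 
for v in range(138,147): print(v,[int(p[v,x,0]-p[v,x,2]) for x in range(298,326)])
print("grey")
for v in range(146,158): print(v,[int(p[v,x].mean()) for x in range(296,330)])
```

```text
cols 298..326 blue-red
138 [-44, -42, -42, -39, -15, 49, 78, 81, 80, 83, 86, 91, 83, 77, 85, 80, 78, 86, 89, 81, 55, -12, -37, -36, -37, -40, -46, -46]
139 [-44, -42, -42, -43, -18, 52, 86, 88, 87, 90, 88, 94, 81, 90, 90, 87, 85, 89, 89, 89, 58, -12, -37, -39, -44, -40, -45, -46]
140 [-41, -44, -51, -50, -27, 46, 92, 90, 92, 94, 93, 91, 88, 87, 88, 89, 93, 93, 93, 90, 62, -15, -37, -39, -38, -42, -44, -43]
141 [-51, -53, -61, -55, -28, 41, 93, 89, 90, 88, 88, 92, 89, 89, 89, 93, 90, 88, 92, 92, 60, -11, -40, -39, -41, -39, -47, -47]
142 [-58, -58, -60, -57, -49, 33, 90, 91, 88, 93, 93, 88, 92, 94, 89, 93, 94, 88, 90, 92, 60, -12, -41, -39, -39, -37, -43, -44]
143 [-54, -57, -58, -56, -56, -6, 48, 56, 68, 80, 83, 83, 84, 82, 77, 81, 74, 81, 84, 87, 31, -24, -39, -40, -40, -39, -41, -42]
144 [-58, -59, -59, -57, -59, -45, -36, -34, -32, -19, -3, 12, 20, 20, 20, 15, 15, 20, 6, -5, -27, -37, -39, -34, -38, -40, -40, -42]
145 [-56, -61, -53, -59, -56, -55, -57, -57, -57, -46, -3, 8, 11, 12, 12, 14, 11, 6, 3, -27, -44, -40, -40, -40, -39, -40, -42, -47]
146 [-18, -19, -17, -20, -19, -18, -
[... 1478 characters left out ...]
, 96, 97]
154 [207, 207, 208, 209, 210, 209, 211, 208, 208, 209, 159, 121, 125, 123, 124, 123, 124, 122, 121, 122, 121, 124, 121, 122, 125, 123, 139, 193, 209, 208, 207, 149, 89, 83]
155 [198, 193, 194, 192, 194, 193, 191, 192, 190, 196, 179, 162, 153, 152, 154, 154, 154, 149, 147, 146, 145, 144, 142, 144, 144, 144, 143, 165, 191, 204, 209, 137, 81, 81]
156 [177, 176, 175, 179, 178, 176, 178, 177, 176, 180, 179, 176, 173, 173, 171, 174, 173, 168, 168, 168, 164, 168, 169, 170, 169, 170, 167, 168, 177, 166, 152, 102, 75, 80]
157 [165, 160, 164, 162, 163, 163, 165, 167, 167, 163, 162, 162, 159, 165, 162, 165, 163, 165, 163, 163, 163, 161, 167, 167, 164, 166, 167, 162, 166, 141, 126, 91, 72, 69]
```

Sub-pixel profiles in the side view put the blade's centre column at 310.6 and the slot's at 311.05, under 1 mm off sideways. The lower dark bar is the plate's shadow. What's left is 4 mm towards +y, then down, checking force.

```bash
python3 -m creep '{"travel":[[0.0005,0.002,0],[0.0005,0.004,0],[0.0005,0.004,0.004],[0.0005,0.004,0.008],[0.0005,0.004,0.013],[0.0005,0.004,0.018],[0.0005,0.004,0.02],[0.0005,0.004,0.02]],"yaw":[-0.5,-0.6,-0.6,-0.6,-0.6,-0.6,-0.6,-0.6]}' && python3 -m creep '{"travel":[[0,0,0.001],[0,0,0.002],[0,0,0.003],[0,0,0.004],[0,0,0.005],[0,0,0.006],[0,0,0.007],[0,0,0.007]],"yaw":[0,0,0,0,0,0,0,0]}'; python3 -c "
from h import *
delta(.5519,.3152,.074,85.5)"
```

```text
time_s: 15.62
ee_pos: [0.5517, 0.3158, 0.1147]
orientation: [-0.001, 0.04, 0.999, -0.0]
wrist_force: [-1.0, -0.2, -1.4]
opening: 0.0134
grip_force: 60.2
time_s: 16.28
ee_pos: [0.5522, 0.3161, 0.1086]
orientation: [-0.0, 0.04, 0.999, -0.0]
wrist_force: [0.7, -0.2, -1.0]
opening: 0.0137
grip_force: 60.2
t 16.3 pos [0.5522 0.3161 0.1086] shift mm [ 0.2 -0.9 34.6] yaw -0.0 F [ 0.7 -0.2 -1. ] open 0.0137 grip 60.2 q6 -1.08 tiltz [-0. -0. -1.]
```

```bash
python3 -m creep '{"travel":[[0,0,0.001],[0,0,0.003],[0,0,0.005],[0,0,0.007],[0,0,0.009],[0,0,0.011],[0,0,0.012],[0,0,0.012]],"yaw":[0,0,0,0,0,0,0,0]}' && python3 -m creep '{"travel":[[0,0,0.001],[0,0,0.003],[0,0,0.005],[0,0,0.007],[0,0,0.009],[0,0,0.011],[0,0,0.012],[0,0,0.012]],"yaw":[0,0,0,0,0,0,0,0]}'
```

```text
time_s: 16.95
ee_pos: [0.5521, 0.316, 0.0964]
orientation: [-0.0, 0.04, 0.999, -0.0]
wrist_force: [0.7, -1.0, -0.6]
opening: 0.0136
grip_force: 60.2
time_s: 17.62
ee_pos: [0.5522, 0.316, 0.0845]
orientation: [-0.0, 0.04, 0.999, -0.0]
wrist_force: [-0.5, 0.3, -1.4]
opening: 0.0132
grip_force: 60.2
```

Lower edge at about 24.5 mm with no contact, so the blade is through the roof. Now I press on the spring.

```bash
python3 -m creep '{"travel":[[0,0,0.001],[0,0,0.002],[0,0,0.003],[0,0,0.004],[0,0,0.005],[0,0,0.006],[0,0,0.006],[0,0,0.006]],"yaw":[0,0,0,0,0,0,0,0]}' && python3 -m creep '{"travel":[[0,0,0.0005],[0,0,0.001],[0,0,0.0015],[0,0,0.002],[0,0,0.0025],[0,0,0.003],[0,0,0.003],[0,0,0.003]],"yaw":[0,0,0,0,0,0,0,0]}'
```

```text
time_s: 18.28
ee_pos: [0.5525, 0.3162, 0.079]
orientation: [0.0, 0.04, 0.999, 0.0]
wrist_force: [-0.8, -0.6, 3.5]
opening: 0.0135
grip_force: 61.0
time_s: 18.95
ee_pos: [0.5525, 0.3162, 0.0759]
orientation: [0.0, 0.04, 0.999, 0.0]
wrist_force: [0.3, -0.5, 4.7]
opening: 0.0131
grip_force: 61.1
```

```bash
python3 -m creep '{"travel":[[0,0,0.0005],[0,0,0.001],[0,0,0.0015],[0,0,0.002],[0,0,0.0023],[0,0,0.0025],[0,0,0.0025],[0,0,0.0025]],"yaw":[0,0,0,0,0,0,0,0]}'
```

```text
time_s: 19.62
ee_pos: [0.5525, 0.3162, 0.074]
orientation: [0.0, 0.04, 0.999, 0.0]
wrist_force: [-2.5, -1.0, 10.1]
opening: 0.0134
grip_force: 62.0
```

```bash
python3 -m creep '{"travel":[[0,0,0.0003],[0,0,0.0006],[0,0,0.0008],[0,0,0.0008],[0,0,0.0008],[0,0,0.0008],[0,0,0.0008],[0,0,0.0008]],"yaw":[0,0,0,0,0,0,0,0]}' && python3 -m creep '{"travel":[[0,0,0],[0,0,0],[0,0,0],[0,0,0],[0,0,0],[0,0,0],[0,0,0],[0,0,0]],"yaw":[0,0,0,0,0,0,0,0]}'
python3 - <<'E'
from h import *
f=grab_frame("top");g=grab_frame("side")
a=cv2.resize(f["pixels"][165:255,180:280],(400,360),interpolation=cv2.INTER_CUBIC)
b=cv2.resize(g["pixels"][110:200,265:365],(400,360),interpolation=cv2.INTER_CUBIC)
cv2.imwrite("pics/c8.png",np.hstack([a,b]))
E
```

```text
time_s: 20.28
ee_pos: [0.5525, 0.3162, 0.074]
orientation: [0.0, 0.04, 0.999, 0.0]
wrist_force: [-4.5, -1.6, 16.0]
opening: 0.013
grip_force: 62.8
time_s: 20.95
ee_pos: [0.5525, 0.3163, 0.074]
orientation: [0.0, 0.04, 0.999, 0.0]
wrist_force: [-3.9, -0.8, 15.2]
opening: 0.0133
grip_force: 62.8
```

View pics/c8.png

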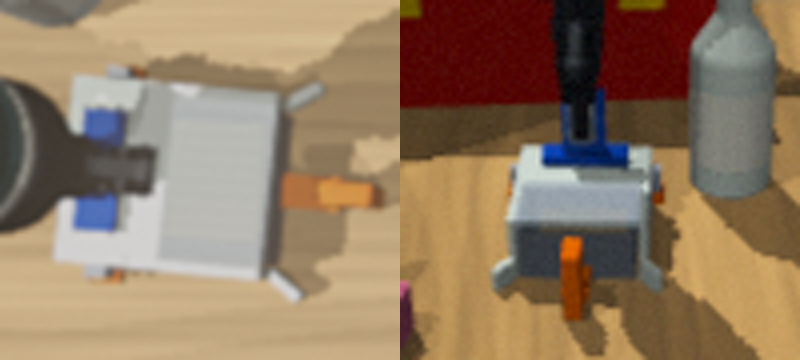

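The shoulders sit flat on the roof (side crop (585,155)), the drawer is still home (fin end at top crop 381, unchanged), and the downward push is a steady 15 N. Handing in.

```bash
python3 -c "
from cell import ticket
print(ticket.finish_job())"
```

```text
the job is handed in; nothing more can be done
None
```

I slid the drawer home with its filter and pressed the locking plate through the slot until its shoulders sat on the roof, then handed in at about 21 s with the arm still gripping it and pushing down at about 15 N; the hand-in returned no verdict, and the filter (hidden by the roof) and the spring bar's travel were not directly seen at the end.

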